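Return the long dry-bath block through the wash-up flap

ROBOT

A 7-joint arm with a two-finger parallel gripper is mounted at the origin on the work surface. World frame = base frame: x ahead of the robot, y to its left, z up, the work surface at z = 0. Lengths are in m, angles in rad, forces in N, time in s.
With the tool pointing down it reaches from about 0.4 to 0.85 m from the base axis. Payload 4.5 kg.
Tool frame: the origin (TCP) lies on the mounting face of the last link; the fingertips stand 166 mm ahead of it and the grasp point (between the pads) lies 147 mm ahead of it; y points along the fingers, z is the direction in which the jaws open and shut, and the axes are right-handed (so a half turn about y gives the same grasp; the last joint's range is limited). The gripper opens to 88 mm and grips with 3 to 60 N. Pads are 18 mm wide; open, the fingers measure 123 mm over their backs; the gripper's body (75 mm by 187 mm) begins 45 mm behind the grasp point.
Start: joints at [-1.14, 0.689, -0.195, 1.565, 0.157, 0.902, -0.215], TCP at [0.242, 0.576, 0.405] pointing down, gripper open.
Joint ranges: [-3.01, 3.01], [-0.46, 2.08], [-1.47, 1.51], [0.13, 2.56], [-1, 4.14], [0.04, 2.09], [-2.66, 2.66]. Speed limits (rad/s): [2.57, 2.57, 3.14, 3.14, 3.14, 3.14, 3.14].

INTERFACE

Orientations are given as a unit quaternion [x, y, z, w].
In Python, from plant import r gives the robot as it stands.
- The arm moves only by the tool arm_command, never from a script. Its argument "deltas" is a list of rows, each an object of numbers: "dx", "dy", "dz": the shift along the tool's x, y, z each as a share of 1000 mm, from -1 to 1; "wx", "wy", "wz": the turn, a rotation vector about the tool's x, y, z each as a share of 45 degrees, from -1 to 1. In form: [{"dx": .., "dy": .., "dz": .., "wx": .., "wy": .., "wz": ..}, ...]. A call has exactly 5 rows; each row is the pose to reach, as a shift and turn from the pose commanded when the call began, along the tool's axes at that moment; what a row does not reach only later rows make up. A row lasts 1/10 s, in which the tool goes at most 50 mm and 8.59 degrees, less where a joint would pass 70% of its speed; a pose out of reach is approached as far as the arm can. A call with a number of a shift or a turn outside -1 to 1 is refused whole. A call with a gripper value outside its range is refused whole. "claw" is the opening, from -1 (shut) to 1 (fully open), set as the call begins (left out, the last holds). The fingers move at their own pace and stop on an object; "grip_force" is the grip in N (left out, the last holds). Time passes only in rows, so rows that repeat a pose let the fingers close, or fill a call up. It gives the time, the measured TCP pose, the force and the opening at its end, in the units of the state.
- r.get_state(): the state, without advancing time (a new reading comes with each control period).
- r.snapshot(name): name is "side" or "top"; returns the picture (480x640x3 uint8, red, green, blue); there is no depth.
- r.get_calibration(name): a dict with "vertical_fov" (degrees; the focal length in pixels is half the picture's height over the tangent of half this angle, whatever the lens; pixels are square), "cx", "cy" (the principal point, pixels), "k1" (the pictures are not rectified: a ray, as slopes to the right and down, at radius r is drawn at 1 + k1 r^2 times it, then the intrinsics apply), "R" (3x3) and "t" (3): a world point X has camera coordinates R X + t. Camera axes: x right, y down, z forward; pixel columns grow to the right and rows downward; lengths in m; the calibration is good to about 2 mm. A picture is of the moment at which its call begins. get_calibration takes no time and is no camera call.
- r.finish_job(): hands the job in, once; it reports no verdict.
The state is a dict: "clock": time; "q": joint angles; "qd": joint speeds; "joint_torque": joint torques, N m; "tool_pos": TCP position; "eef_rot": TCP orientation; "contact_force": force on the tool from outside, world axes, zero at the start; "moment": the same for the moment, N m; "opening": opening from 0.0 (shut) to 1.0 (fully open).
Only numpy, scipy, OpenCV 4.12 (cv2) and the standard library are available. Lean on these libraries where they do the work, as an engineer would, in place of code of your own. Each camera call takes 0.05 s, during which the arm holds its last target.

TASK

The long aluminium heating block is done with and goes to wash-up, but it is too heavy to lift: slide it along the bench until it lies end-on and square in front of the flap of the returns bin, just short of it, and let go. Then push it through the sprung flap so that it tips over the bench edge into the bin and the flap shuts behind it. Leave the short block and the other things on the bench where they are.

Things in the scene. Friction and masses are not known exactly. Their poses are not given: they have to be found in the camera images.
- long_block: The block to return: solid aluminium, 160 long (its x) x 56 wide (its y) x 60 mm high, two rows of seven wells on top; the longer, narrower of the two blocks. Origin at the centre of its underside, z up. 1.2 to 1.8 kg; dragging it takes up to 13 N. Either end may go first. It starts on the left or right of the bench.
- short_block: The other aluminium block, which stays: 95 (x) x 76 (y) x 50 mm high, three rows of four wells; origin at the centre of its underside. It starts on the side of the bench where the long block is not.
- returns_bin: Grey open tote on a trolley at the bench's far edge, with a splash screen (steel frame, clear panes, 10 x 300 x 180 mm high) along its near side. Fixed; its y differs from start to start. Axes as the world's, x leads through the flap into the bin. Origin at bench height, mid-inlet, under the shut flap. The bench ends 8 mm before it; beyond, the tote's floor is 173 mm lower, 295 (x) x 350 mm.
- inlet (a point): The bin's origin again: middle of the inlet at bench height. Clear opening between the steel jambs 84 mm wide; the lintel above it spans from 166 to 180 mm above the bench.
- flap (a joint): Flap angle (rad): 0 shut, growing as its lower edge swings away from the robot, at most 1.45. Steel sheet 80 mm wide, hinged at its top 158 mm above the bench, lower edge 6 mm above it. A spring holds it shut (0.09 N m at 0 to 0.35 N m open): a few newtons open it and it snaps back.
- tube_rack: Bystander: white tube rack 110 x 56 x 67 mm high with tubes in it; origin at the centre of its underside. It stands between the left block place and a fixed blue basket (132 mm high); a fixed white dry-bath heater (93 mm high) stands on the robot's side of it.
- wash_bottle: Bystander: white plastic bottle, diameter 62 mm, 170 mm high; origin at the centre of its underside. Fixed spray bottles (170 mm high) stand to its right, and a fixed white plate reader (190 mm high) on the robot's side of them.
- jar: Bystander: small amber glass jar, diameter 40 mm, 52 mm high, near the bench's far edge to the left of the inlet, where a block swung carelessly would hit it; origin at the centre of its underside.
- dishes: Bystander: stack of three culture dishes, diameter 92 mm, 45 mm high; origin at the centre of its underside.
- seed_tub: Bystander: clear plastic tub of seeds, diameter 100 mm, 58 mm high, on the robot's side of the right block place; origin at the centre of its underside.
- spatula: Bystander: steel lab spatula 180 mm long (its x), 8 mm wide and 6 mm high, lying on the bench on the robot's side of the left block place; origin under its middle.
Not all that is in view belongs to the job. Leave any green look-alike of the long_block alone.

How it is judged:
On the way, in this order (a step that is already met when the one before it is completed fails the run):
1. the long block lies end-on and square just short of the shut flap, let go and at rest (y of long_block in the frame of inlet between -0.02 and 0.02 m and x of long_block in the frame of inlet between -0.165 and -0.08 m and angle between the x axis of long_block and the x axis of returns_bin, either way round below 0.2 rad and angle between long_block's own z axis and vertical below 0.05 rad and contact force between the fingers and long_block below 0.3 N and linear speed of long_block below 0.01 m/s and value of joint flap below 0.05 rad), for 0.3 s.
2. the block has pushed the flap open and reaches through the inlet (value of joint flap above 0.25 rad and x of long_block in the frame of inlet above -0.045 m), for 0.05 s.
At the end, for the whole second after the job is handed in: The long block is at rest inside the returns bin, its underside's centre at least 60 mm below the bench, and the flap is shut behind it (within 0.06 rad) (x of long_block in the frame of inlet between 0 and 0.3 m and y of long_block in the frame of inlet between -0.18 and 0.18 m and height (world z) of long_block below -0.06 m and linear speed of long_block below 0.02 m/s and value of joint flap below 0.06 rad); the robot touches nothing.
It fails at once if the long block is lifted off the bench (more than 15 mm) (height (world z) of long_block above 0.015 m).
It fails at once if another thing on the bench is moved by more than 25 mm (distance of any of short_block, tube_rack, wash_bottle, jar, dishes, seed_tub, spatula from where it was at the start of the episode above 0.025 m).
It fails at once if another thing is tipped over (angle between any of jar, wash_bottle, tube_rack's own z axis and vertical above 0.5 rad).
It also fails if it takes over 61 s, if anything falls off the work surface, if the arm or the gripper's body presses on something with over 40 N, if the wrist force passes 120 N, or if a joint passes its speed limit or range.

## Working session

There is one attempt and no reset: what is moved stays moved. The work goes in short steps, Python scripts to look and compute and a tool call to move; the robot and the scene stay as the last step left them, time stands still between calls to the robot, and variables do not carry over. Pictures are saved under pics/ and viewed, and the job is handed in when it is done.

Besides the shell and the picture viewer there is one more tool, called after "Call:" as name(argument=value, ...) on one line, values as JSON. arm_command: Moves the arm, as the interface text tells. Shift numbers are shares of 1000 mm and turn numbers shares of 45 degrees, none past 1 either way. Its arguments: {"type":"object","properties":{"deltas":{"type":"array","items":{"type":"object","properties":{"dx":{"type":"number","minimum":-1,"maximum":1},"dy":{"type":"number","minimum":-1,"maximum":1},"dz":{"type":"number","minimum":-1,"maximum":1},"wx":{"type":"number","minimum":-1,"maximum":1},"wy":{"type":"number","minimum":-1,"maximum":1},"wz":{"type":"number","minimum":-1,"maximum":1}}}},"claw":{"type":"number"},"grip_force":{"type":"number"}},"required":["deltas"]}

```bash
ls; mkdir -p pics; python3 - <<'E'
from plant import r
import cv2
print(r.get_state())
for n in ("top","side"):
    im=r.snapshot(n); cv2.imwrite(f"pics/{n}0.png",im[:,:,::-1]); print(n,r.get_calibration(n))
E
```

```text
pics
{'clock': 0.0, 'q': array([-1.14022629,  0.6900145 , -0.19449505,  1.56634633,  0.15733626,
        0.90248538, -0.21506144]), 'qd': array([ 0.00139064,  0.00216007,  0.0008056 , -0.00055638, -0.00086498,
        0.00012448, -0.00107763]), 'joint_torque': array([-4.51259757e-04, -5.27567196e+01, -1.26671489e+00, -1.53419888e+01,
       -5.26260585e-02,  6.79250050e-03,  1.78206219e-04]), 'tool_pos': array([0.24143723, 0.57613055, 0.40388962]), 'eef_rot': array([ 0.69390015, -0.13938558,  0.13924548, -0.69259291]), 'contact_force': array([-0.18129875, -0.20697227, -0.23539959]), 'moment': array([-0.00867487, -0.02563413,  0.06763899]), 'opening': 0.9963275038497935}
top {'vertical_fov': 46.54038911533971, 'cx': 320.0643425863914, 'cy': 244.65203943550017, 'k1': -0.029331672394387196, 'R': array([[-0.00524806, -0.99996886,  0.00589382],
       [-0.99778606,  0.00484566, -0.06632868],
       [ 0.06629805, -0.00622887, -0.99778042]]), 't': array([-0.03260492,  0.54414496,  1.4927387 ])}
side {'vertical_fov': 42.70036633853301, 'cx': 316.05863831031064, 'cy': 234.12572475819675, 'k1': 0.0023387214049068786, 'R': array([[-0.9211158 , -0.38925372,  0.00521713],
       [-0.28221765,  0.65847858, -0.69768127],
       [ 0.26813966, -0.64411761, -0.7163893 ]]), 't': array([0.46237431, 0.23569318, 1.62503943])}
```

View pics/top0.png

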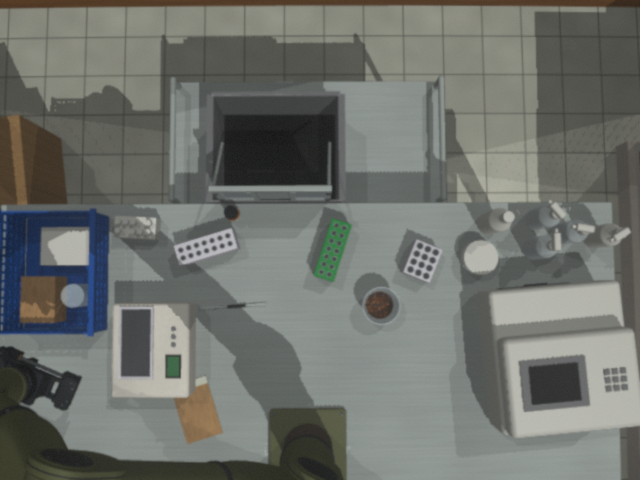

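View pics/side0.png

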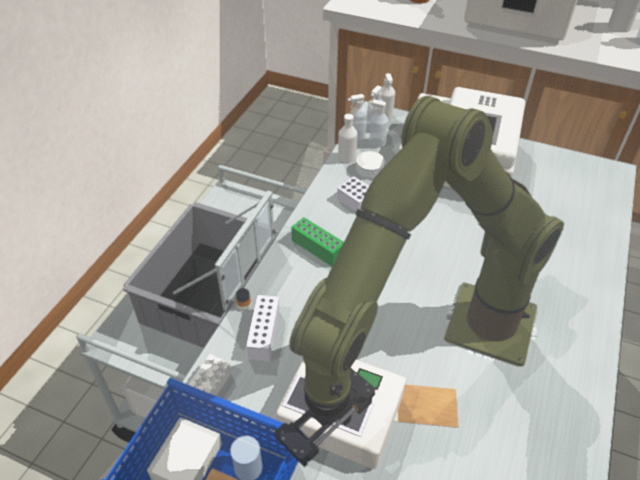

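```bash
cat > h.py <<'E'
import numpy as np,cv2
from plant import r
def K(n):
    c=r.get_calibration(n); f=240/np.tan(np.radians(c['vertical_fov']/2))
    return c,f
def ray(n,u,v):
    c,f=K(n); d=np.array([(u-c['cx'])/f,(v-c['cy'])/f]); s=d.copy()
    for _ in range(20): s=d/(1+c['k1']*(s@s))
    R=np.array(c['R']);t=np.array(c['t'])
    return -R.T@t, R.T@np.array([s[0],s[1],1])
def pt(n,u,v,z):
    o,d=ray(n,u,v); return o+d*(z-o[2])/d[2]
def px(n,X):
    c,f=K(n); p=np.array(c['R'])@X+c['t']; s=p[:2]/p[2]; s=s*(1+c['k1']*(s@s))
    return s*f+[c['cx'],c['cy']]
def px_many(n,P): return np.array([px(n,np.array(p,float)) for p in P])
E
python3 - <<'E'
from h import *
a=cv2.imread('pics/top0.png'); 
cv2.imwrite('pics/z1.png',cv2.resize(a[165:315,160:360],None,fx=4,fy=4,interpolation=cv2.INTER_CUBIC))
b=cv2.imread('pics/side0.png')
cv2.imwrite('pics/z2.png',cv2.resize(b[170:370,180:360],None,fx=3,fy=3,interpolation=cv2.INTER_CUBIC))
# block top mask
g=a[210:275,165:245].astype(int); m=((g.min(2)>150)&(g.max(2)-g.min(2)<25)).astype(np.uint8)
m=cv2.morphologyEx(m,cv2.MORPH_OPEN,np.ones((3,3),np.uint8))
cs,_=cv2.findContours(m,cv2.RETR_EXTERNAL,cv2.CHAIN_APPROX_NONE)
for c in cs:
    if cv2.contourArea(c)>200:
        rr=cv2.minAreaRect(c); print(rr); 
        P=[pt('top',u+165,v+210,.06) for u,v in cv2.boxPoints(rr)]; print(np.round(P,3)); 
        print(np.linalg.norm(P[0]-P[1]),np.linalg.norm(P[1]-P[2]),np.mean(P,axis=0))
E
```

```text
((40.29066467285156, 36.45501708984375), (20.755661010742188, 60.0208854675293), 73.0724868774414)
[[0.541 0.351 0.06 ]
 [0.587 0.2   0.06 ]
 [0.534 0.183 0.06 ]
 [0.489 0.334 0.06 ]]
0.15779794963329669 0.05497705488243288 [0.53795267 0.26697247 0.06      ]
```

View pics/z1.png

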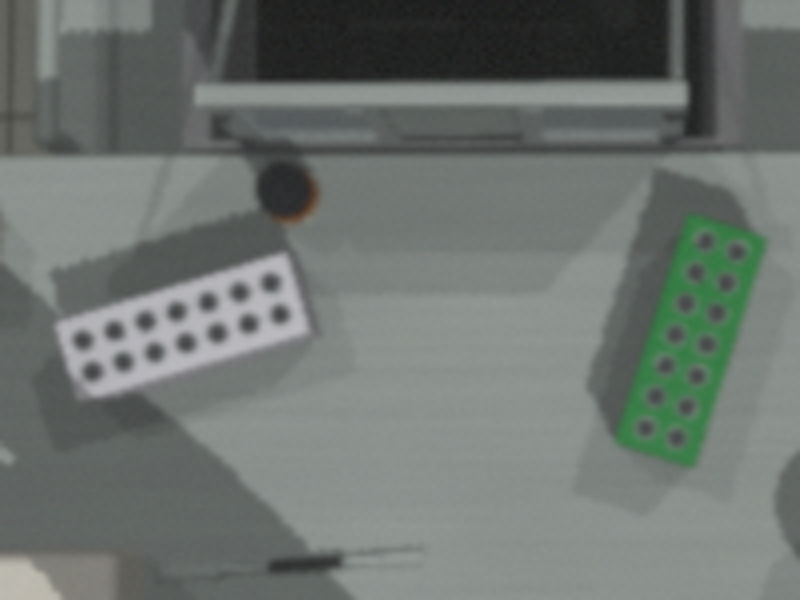

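View pics/z2.png

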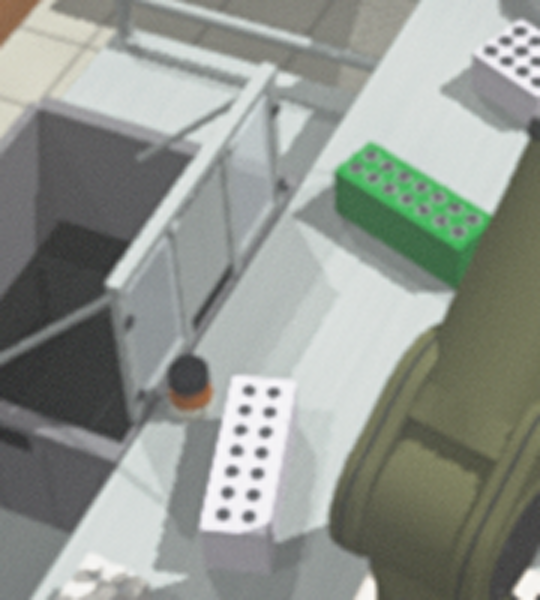

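```bash
python3 - <<'E'
from h import *
z=lambda u,v,h:np.round(pt('top',160+u/4,165+v/4,h),4)
for p in [(195,83,.18),(195,106,.18),(688,83,.18),(688,106,.18),(400,152,0),(150,152,0),(700,152,0),(378,108,.166),(530,108,.166),(400,136,.0),(525,136,0),(287,190,.052),(270,570,.006),(340,560,.006),(165,578,.006),(425,548,.006),(687,213,.06),(767,238,.06),(693,467,.06),(617,441,.06)]: print(p,z(*p))
s=lambda u,v,h:np.round(pt('side',180+u/3,170+v/3,h),4)
for p in [(110,285,.18),(267,66,.18),(278,75,.18),(120,290,.18),(195,328,.006),(232,268,.006)]: print('side',p,s(*p))
# others in full top image: rack, short block, heater, basket
for n,u,v,h in [('rackTL',112,216,.067),('rackBR',158,238,.067),('heatTL',112,304,.093),('heatTR',194,304,.093),('basketR',108,210,.132),('basketRB',108,332,.132),('tub',381,306,.058),('short',423,260,.05),('bottle',502,220,.1)]: print(n,np.round(pt('top',u,v,h),3))
E
```

```text
(195, 83, 0.18) [0.6783 0.2359 0.18  ]
(195, 106, 0.18) [0.6641 0.2358 0.18  ]
(688, 83, 0.18) [ 0.6768 -0.0642  0.18  ]
(688, 106, 0.18) [ 0.6627 -0.0641  0.18  ]
(400, 152, 0) [0.6609 0.1293 0.    ]
(150, 152, 0) [0.6618 0.3015 0.    ]
(700, 152, 0) [ 0.66   -0.0772  0.    ]
(378, 108, 0.166) [0.6646 0.126  0.166 ]
(530, 108, 0.166) [0.6641 0.0326 0.166 ]
(400, 136, 0.0) [0.672  0.1293 0.    ]
(525, 136, 0) [0.6716 0.0433 0.    ]
(287, 190, 0.052) [0.6285 0.199  0.052 ]
(270, 570, 0.006) [0.3753 0.2163 0.006 ]
(340, 560, 0.006) [0.3819 0.1689 0.006 ]
(165, 578, 0.006) [0.3703 0.2874 0.006 ]
(425, 548, 0.006) [0.3897 0.1113 0.006 ]
(687, 213, 0.06) [ 0.6109 -0.0663  0.06  ]
(767, 238, 0.06) [ 0.5941 -0.119   0.06  ]
(693, 467, 0.06) [ 0.4436 -0.0691  0.06  ]
(617, 441, 0.06) [ 0.4608 -0.0194  0.06  ]
side (110, 285, 0.18) [0.6707 0.2366 0.18  ]
side (267, 66, 0.18) [ 0.6703 -0.0585  0.18  ]
side (278, 75, 0.18) [ 0.6555 -0.0513  0.18  ]
side (120, 290, 0.18) [0.6605 0.2382 0.18  ]
side (195, 328, 0.006) [0.6649 0.1255 0.006 ]
side (232, 268, 0.006) [0.667  0.0447 0.006 ]
rackTL [0.619 0.513 0.067]
rackBR [0.56  0.39  0.067]
heatTL [0.389 0.499 0.093]
heatTR [0.389 0.288 0.093]
basketR [0.626 0.499 0.132]
basketRB [0.322 0.493 0.132]
tub [ 0.379 -0.194  0.058]
short [ 0.5   -0.308  0.05 ]
bottle [ 0.6   -0.505  0.1  ]
```

```bash
cat >> h.py <<'E'
from scipy.spatial.transform import Rotation as Ro
def down(yaw_jaw):
    # tool y = -Z world, tool z = jaw direction at given yaw
    z=np.array([np.cos(yaw_jaw),np.sin(yaw_jaw),0]); y=np.array([0,0,-1.]); x=np.cross(y,z)
    return Ro.from_matrix(np.stack([x,y,z],1))
def plan(pos,yaw_deg):
    s=r.get_state(); R=Ro.from_quat(s['eef_rot']); d=R.inv().apply(np.array(pos)-s['tool_pos'])
    w=(R.inv()*down(np.radians(yaw_deg))).as_rotvec()
    print('shift/m',np.round(d,4),'turn/45deg',np.round(w/(np.pi/4),3),'deg',np.round(np.degrees(w),1))
def st():
    s=r.get_state(); R=Ro.from_quat(s['eef_rot']).as_matrix()
    print('t',round(s['clock'],2),'p',np.round(s['tool_pos'],4),'q',np.round(s['q'],2),'F',np.round(s['contact_force'],1),'open',round(s['opening'],3)); print(np.round(R,3),'jaw yaw',np.degrees(np.arctan2(R[1,2],R[0,2])))
E
python3 - <<'E'
from h import *
st()
for y in (16.8,-163.2): plan([.538,.267,.35],y)
E
```

```text
t 0.1 p [0.2414 0.5762 0.404 ] q [-1.14  0.69 -0.19  1.57  0.16  0.9  -0.22] F [-0.2 -0.1 -0.3] open 1.002
[[ 0.922 -0.001  0.386]
 [-0.386 -0.002  0.922]
 [ 0.    -1.    -0.002]] jaw yaw 67.26911332484103
shift/m [ 0.393   0.0543 -0.1705] turn/45deg [2.000e-03 1.122e+00 1.000e-03] deg [ 0.1 50.5  0. ]
shift/m [ 0.393   0.0543 -0.1705] turn/45deg [ 1.000e-03 -2.878e+00 -2.000e-03] deg [ 1.000e-01 -1.295e+02 -1.000e-01]
```

Call:
arm_command(deltas=[{"dx":0.04,"dy":0,"dz":-0.017,"wy":0.11},{"dx":0.08,"dy":0,"dz":-0.034,"wy":0.22},{"dx":0.12,"dy":0,"dz":-0.051,"wy":0.33},{"dx":0.16,"dy":0,"dz":-0.068,"wy":0.44},{"dx":0.2,"dy":0.01,"dz":-0.085,"wy":0.55}], claw=1, grip_force=40)

```text
invalid input at $.deltas[0]: expected keys dx, dy, dz, wx, wy, wz
```

```bash
python3 - <<'E'
from h import *
st()
plan([.538,.267,.28],16.8)
E
```

```text
t 0.1 p [0.2414 0.5762 0.404 ] q [-1.14  0.69 -0.19  1.57  0.16  0.9  -0.22] F [-0.2 -0.1 -0.3] open 1.002
[[ 0.922 -0.001  0.386]
 [-0.386 -0.002  0.922]
 [ 0.    -1.    -0.002]] jaw yaw 67.26911332484103
shift/m [ 0.393   0.1243 -0.1704] turn/45deg [2.000e-03 1.122e+00 1.000e-03] deg [ 0.1 50.5  0. ]
```

Call:
arm_command(deltas=[{"dx":0.04,"dy":0,"dz":-0.017,"wx":0,"wy":0.11,"wz":0},{"dx":0.08,"dy":0,"dz":-0.034,"wx":0,"wy":0.22,"wz":0},{"dx":0.12,"dy":0,"dz":-0.051,"wx":0,"wy":0.33,"wz":0},{"dx":0.16,"dy":0,"dz":-0.068,"wx":0,"wy":0.44,"wz":0},{"dx":0.2,"dy":0.01,"dz":-0.085,"wx":0,"wy":0.55,"wz":0}], claw=1, grip_force=40)

```text
clock: 0.6
tool_pos: [0.3944, 0.4197, 0.3954]
eef_rot: [-0.646, 0.286, -0.286, 0.648]
contact_force: [0.8, 1.1, -0.5]
opening: 1.002
```

```bash
python3 - <<'E'
from h import *
st()
plan([.538,.267,.28],16.8)
E
```

```text
t 0.6 p [0.3944 0.4197 0.3954] q [-0.84  0.63 -0.09  1.73  0.08  0.78 -0.23] F [ 0.8  1.1 -0.5] open 1.002
[[ 0.673  0.001  0.739]
 [-0.739  0.002  0.673]
 [-0.    -1.     0.002]] jaw yaw 42.32164025754535
shift/m [0.2097 0.1154 0.0031] turn/45deg [-0.003  0.567 -0.001] deg [-0.1 25.5 -0. ]
```

Call:
arm_command(deltas=[{"dx":0.042,"dy":0.02,"dz":0,"wx":0,"wy":0.12,"wz":0},{"dx":0.084,"dy":0.04,"dz":0,"wx":0,"wy":0.24,"wz":0},{"dx":0.126,"dy":0.06,"dz":0.001,"wx":0,"wy":0.36,"wz":0},{"dx":0.168,"dy":0.085,"dz":0.002,"wx":0,"wy":0.46,"wz":0},{"dx":0.21,"dy":0.115,"dz":0.003,"wx":0,"wy":0.567,"wz":0}])

```text
clock: 1.1
tool_pos: [0.5376, 0.2676, 0.28]
eef_rot: [-0.567, 0.421, -0.422, 0.568]
contact_force: [-0.8, -0.0, 0.6]
opening: 1.003
```

```bash
python3 - <<'E'
from h import *
st()
plan([.538,.267,.19],16.8)
for n in ("top","side"):
    im=r.snapshot(n); cv2.imwrite(f"pics/{n}1.png",im[:,:,::-1])
E
```

```text
t 1.1 p [0.5376 0.2676 0.28  ] q [-0.54  0.82 -0.    1.75  0.    0.57 -0.25] F [-0.8 -0.   0.6] open 1.003
[[ 0.289  0.001  0.957]
 [-0.957  0.001  0.289]
 [-0.    -1.     0.001]] jaw yaw 16.806033732184726
shift/m [0.0008 0.09   0.0001] turn/45deg [-0.002  0.    -0.   ] deg [-0.1  0.  -0. ]
```

View pics/side1.png

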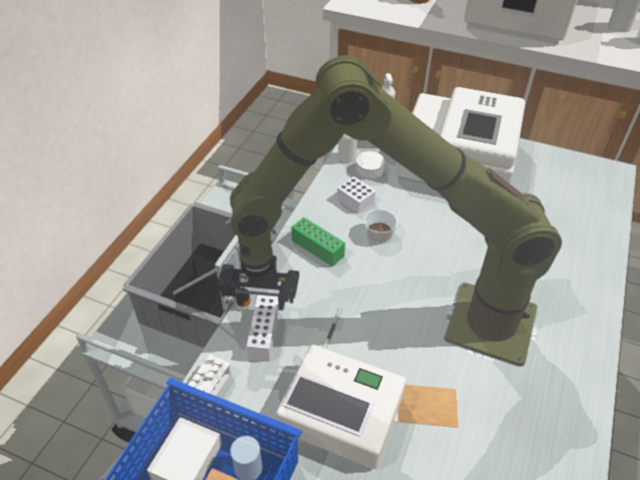

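View pics/top1.png

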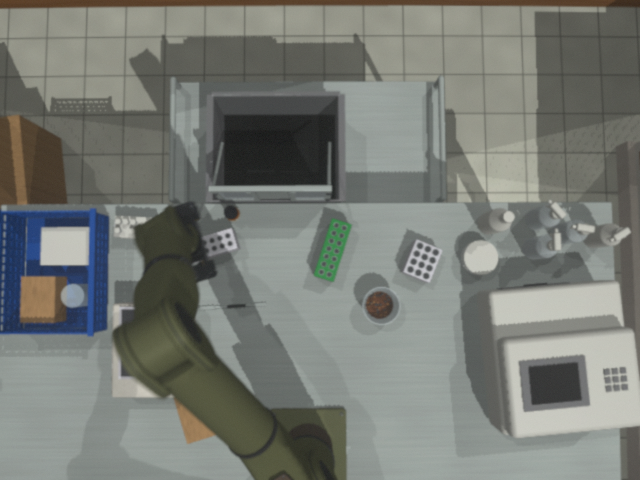

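Call:
arm_command(deltas=[{"dx":0,"dy":0.025,"dz":0,"wx":0,"wy":0,"wz":0},{"dx":0,"dy":0.05,"dz":0,"wx":0,"wy":0,"wz":0},{"dx":0,"dy":0.075,"dz":0,"wx":0,"wy":0,"wz":0},{"dx":0,"dy":0.094,"dz":0,"wx":0,"wy":0,"wz":0},{"dx":0,"dy":0.094,"dz":0,"wx":0,"wy":0,"wz":0}])

```text
clock: 1.7
tool_pos: [0.5348, 0.2691, 0.1843]
eef_rot: [0.57, -0.421, 0.419, -0.567]
contact_force: [-1.0, -0.2, -0.4]
opening: 0.997
```

Call:
arm_command(deltas=[{"dx":0,"dy":0,"dz":0,"wx":0,"wy":0,"wz":0},{"dx":0,"dy":0,"dz":0,"wx":0,"wy":0,"wz":0},{"dx":0,"dy":0,"dz":0,"wx":0,"wy":0,"wz":0},{"dx":0,"dy":0,"dz":0,"wx":0,"wy":0,"wz":0},{"dx":0,"dy":0,"dz":0,"wx":0,"wy":0,"wz":0}], claw=-1, grip_force=50)

```text
clock: 2.2
tool_pos: [0.5358, 0.2689, 0.1874]
eef_rot: [0.569, -0.421, 0.42, -0.568]
contact_force: [-2.6, -1.0, 7.0]
opening: 0.629
```

```bash
python3 - <<'E'
from h import *
st()
plan([.505,.25,.186],16.8)
plan([.505,.16,.186],45)
E
```

```text
t 2.2 p [0.5358 0.2689 0.1874] q [-0.54  0.97 -0.    1.78  0.01  0.4  -0.25] F [-2.6 -1.   7. ] open 0.629
[[ 0.292 -0.001  0.956]
 [-0.956 -0.     0.292]
 [-0.    -1.    -0.001]] jaw yaw 16.990352554021058
shift/m [ 0.0091  0.0014 -0.0349] turn/45deg [ 0.002  0.004 -0.   ] deg [ 0.1  0.2 -0. ]
shift/m [ 0.0951  0.0015 -0.0612] turn/45deg [ 0.002 -0.622 -0.001] deg [  0.1 -28.   -0. ]
```

Call:
arm_command(deltas=[{"dx":0.002,"dy":0,"dz":-0.007,"wx":0,"wy":0,"wz":0},{"dx":0.004,"dy":0,"dz":-0.014,"wx":0,"wy":0,"wz":0},{"dx":0.006,"dy":0,"dz":-0.021,"wx":0,"wy":0,"wz":0},{"dx":0.008,"dy":0,"dz":-0.028,"wx":0,"wy":0,"wz":0},{"dx":0.01,"dy":0,"dz":-0.035,"wx":0,"wy":0,"wz":0}])

```text
clock: 2.7
tool_pos: [0.5087, 0.2512, 0.1877]
eef_rot: [-0.565, 0.419, -0.422, 0.572]
contact_force: [6.5, 3.2, -1.8]
opening: 0.632
```

```bash
python3 - <<'E'
from h import *
st()
plan([.505,.17,.186],45)
E
```

```text
t 2.7 p [0.5087 0.2512 0.1877] q [-0.54  0.95 -0.    1.88  0.01  0.3  -0.25] F [ 6.5  3.2 -1.8] open 0.632
[[ 0.293  0.01   0.956]
 [-0.956  0.006  0.293]
 [-0.003 -1.     0.011]] jaw yaw 17.026446619310693
shift/m [ 0.0765  0.0012 -0.0273] turn/45deg [-0.015 -0.622 -0.   ] deg [ -0.7 -28.   -0. ]
```

Call:
arm_command(deltas=[{"dx":0.015,"dy":0,"dz":-0.005,"wx":0,"wy":-0.12,"wz":0},{"dx":0.03,"dy":0,"dz":-0.01,"wx":0,"wy":-0.24,"wz":0},{"dx":0.045,"dy":0,"dz":-0.015,"wx":0,"wy":-0.36,"wz":0},{"dx":0.06,"dy":0,"dz":-0.02,"wx":0,"wy":-0.49,"wz":0},{"dx":0.075,"dy":0,"dz":-0.026,"wx":0,"wy":-0.62,"wz":0}])

```text
clock: 3.2
tool_pos: [0.5033, 0.1739, 0.1876]
eef_rot: [-0.651, 0.268, -0.269, 0.658]
contact_force: [-0.4, 8.5, 3.6]
opening: 0.633
```

```bash
python3 - <<'E'
from h import *
st()
plan([.510,.09,.186],90)
E
```

```text
t 3.2 p [0.5033 0.1739 0.1876] q [-0.36  0.93 -0.09  1.98  0.29  0.23  0.1 ] F [-0.4  8.5  3.6] open 0.633
[[ 0.711  0.004  0.703]
 [-0.703  0.009  0.711]
 [-0.003 -1.     0.01 ]] jaw yaw 45.34480740870401
shift/m [ 0.0638  0.0009 -0.055 ] turn/45deg [-0.013 -0.992  0.001] deg [ -0.6 -44.7   0. ]
```

Call:
arm_command(deltas=[{"dx":0.0125,"dy":0,"dz":-0.011,"wx":0,"wy":-0.19,"wz":0},{"dx":0.025,"dy":0,"dz":-0.022,"wx":0,"wy":-0.38,"wz":0},{"dx":0.038,"dy":0,"dz":-0.033,"wx":0,"wy":-0.57,"wz":0},{"dx":0.05,"dy":0,"dz":-0.044,"wx":0,"wy":-0.76,"wz":0},{"dx":0.064,"dy":0,"dz":-0.055,"wx":0,"wy":-0.95,"wz":0}])

```text
clock: 3.7
tool_pos: [0.5087, 0.0901, 0.1876]
eef_rot: [-0.704, 0.01, -0.011, 0.711]
contact_force: [-4.0, 10.6, 4.4]
opening: 0.631
```

```bash
python3 - <<'E'
from h import *
st()
plan([.572,.086,.186],90)
for n in ("top","side"):
    im=r.snapshot(n); cv2.imwrite(f"pics/{n}2.png",im[:,:,::-1])
    cv2.imwrite(f"pics/{n}2z.png",cv2.resize(im[160:310,160:360] if n=='top' else im[170:370,180:380],None,fx=3,fy=3)[:,:,::-1])
E
```

```text
t 3.7 p [0.5087 0.0901 0.1876] q [-0.13  0.93 -0.21  2.02  0.69  0.25  0.61] F [-4.  10.6  4.4] open 0.631
[[ 1.     0.002  0.03 ]
 [-0.03   0.01   0.999]
 [ 0.002 -1.     0.01 ]] jaw yaw 88.27000141095472
shift/m [ 0.0634  0.0017 -0.0022] turn/45deg [-0.013 -0.038  0.003] deg [-0.6 -1.7  0.1]
```

View pics/top2z.png

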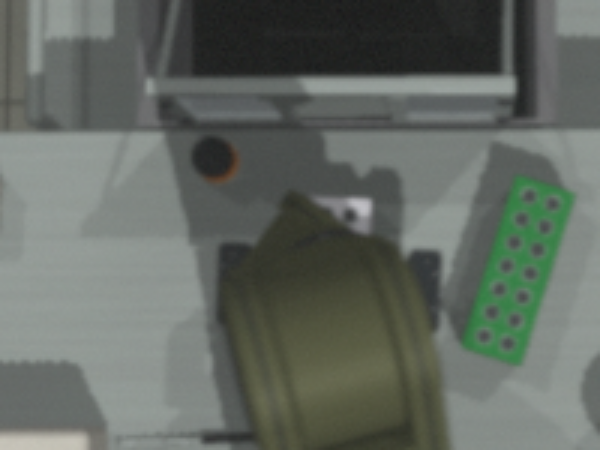

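View pics/side2z.png

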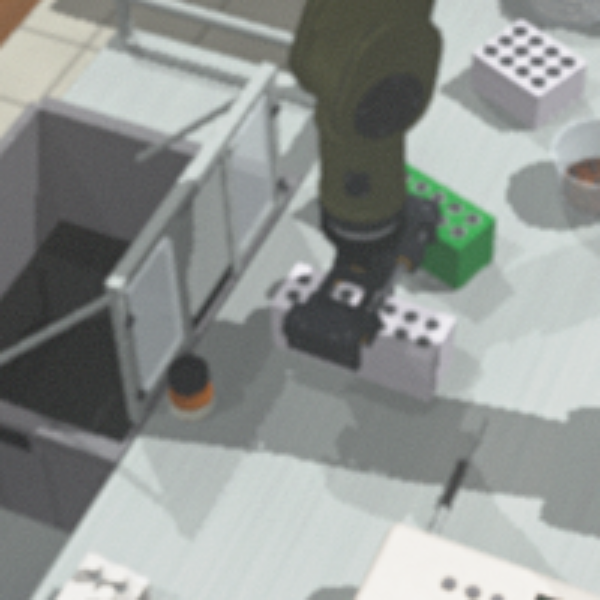

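```bash
python3 - <<'E'
from h import *
print(pt('top',160+372/3,160+198/3,.06), pt('top',160+318/3,160+198/3,.06),pt('top',160+372/3,160+235/3,.06))
# side: near-rear top corner etc
for u,v in [(455,317),(438,345),(303,262)]: print(pt('side',180+u/3,170+v/3,.06))
E
```

```text
[0.59095764 0.0597683  0.06      ] [0.59118632 0.10723791 0.06      ] [0.55833161 0.05979695 0.06      ]
[0.43088337 0.06071571 0.06      ]
[0.4326219  0.09687454 0.06      ]
[0.58504225 0.05419472 0.06      ]
```

Call:
arm_command(deltas=[{"dx":0.014,"dy":0,"dz":0,"wx":0,"wy":-0.01,"wz":0},{"dx":0.028,"dy":0,"dz":-0.001,"wx":0,"wy":-0.02,"wz":0},{"dx":0.044,"dy":0,"dz":-0.002,"wx":0,"wy":-0.03,"wz":0},{"dx":0.06,"dy":0,"dz":-0.002,"wx":0,"wy":-0.04,"wz":0},{"dx":0.06,"dy":0,"dz":-0.002,"wx":0,"wy":-0.04,"wz":0}])

```text
clock: 4.3
tool_pos: [0.5659, 0.0814, 0.1873]
eef_rot: [0.708, -0.006, 0.001, -0.706]
contact_force: [-9.5, 1.4, 15.3]
opening: 0.632
```

Call:
arm_command(deltas=[{"dx":0,"dy":0,"dz":0,"wx":0,"wy":0,"wz":0},{"dx":0,"dy":0,"dz":0,"wx":0,"wy":0,"wz":0},{"dx":0,"dy":0,"dz":0,"wx":0,"wy":0,"wz":0},{"dx":0,"dy":0,"dz":0,"wx":0,"wy":0,"wz":0},{"dx":0,"dy":0,"dz":0,"wx":0,"wy":0,"wz":0}], claw=1)

```text
clock: 4.8
tool_pos: [0.5691, 0.0812, 0.1866]
eef_rot: [0.707, -0.003, 0.004, -0.707]
contact_force: [-0.3, 0.3, -0.0]
opening: 0.998
```

```bash
python3 - <<'E'
from h import *
st()
plan([.572,.086,.27],90)
E
```

```text
t 4.8 p [0.5691 0.0812 0.1866] q [-0.04  0.97 -0.32  1.84  0.66  0.44  0.73] F [-0.3  0.3 -0. ] open 0.998
[[ 1.    0.    0.01]
 [-0.01 -0.    1.  ]
 [ 0.   -1.   -0.  ]] jaw yaw 89.44292946146788
shift/m [ 0.0029 -0.0834  0.0048] turn/45deg [ 0.    -0.012  0.   ] deg [ 0.  -0.6  0. ]
```

Call:
arm_command(deltas=[{"dx":0,"dy":-0.025,"dz":0,"wx":0,"wy":0,"wz":0},{"dx":0,"dy":-0.05,"dz":0,"wx":0,"wy":0,"wz":0},{"dx":0,"dy":-0.075,"dz":0,"wx":0,"wy":0,"wz":0},{"dx":-0.03,"dy":-0.1,"dz":0,"wx":0,"wy":0,"wz":0},{"dx":-0.07,"dy":-0.1,"dz":0,"wx":0,"wy":0,"wz":0}])

```text
clock: 5.3
tool_pos: [0.5006, 0.0823, 0.2892]
eef_rot: [-0.706, 0.001, -0.007, 0.708]
contact_force: [-0.7, 0.6, -0.0]
opening: 0.998
```

Call:
arm_command(deltas=[{"dx":-0.03,"dy":0,"dz":0,"wx":0,"wy":0,"wz":0},{"dx":-0.05,"dy":0,"dz":0,"wx":0,"wy":0,"wz":0},{"dx":-0.05,"dy":0,"dz":0,"wx":0,"wy":0,"wz":0},{"dx":-0.05,"dy":0,"dz":0,"wx":0,"wy":0,"wz":0},{"dx":-0.05,"dy":0,"dz":0,"wx":0,"wy":0,"wz":0}], claw=-1)

```text
clock: 5.8
tool_pos: [0.4505, 0.0826, 0.2866]
eef_rot: [-0.707, 0.003, -0.004, 0.707]
contact_force: [0.3, -0.1, 0.2]
opening: 0.571
```

```bash
python3 - <<'E'
from h import *
st()
plan([.572,.086,.27],90)
for n in ("top","side"):
    im=r.snapshot(n); cv2.imwrite(f"pics/{n}3.png",im[:,:,::-1])
    cv2.imwrite(f"pics/{n}3z.png",cv2.resize(im[160:310,160:360] if n=='top' else im[170:370,180:380],None,fx=3,fy=3)[:,:,::-1])
E
```

```text
t 5.8 p [0.4505 0.0826 0.2866] q [-0.07  0.71 -0.33  2.16  0.64  0.37  0.62] F [ 0.3 -0.1  0.2] open 0.571
[[ 1.     0.002  0.01 ]
 [-0.01   0.001  1.   ]
 [ 0.002 -1.     0.001]] jaw yaw 89.40192150260565
shift/m [0.1214 0.0169 0.0047] turn/45deg [-0.001 -0.013  0.003] deg [-0.1 -0.6  0.1]
```

View pics/top3z.png

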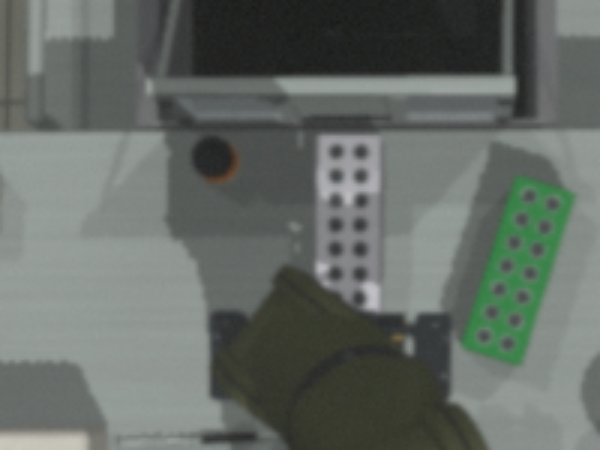

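View pics/side3z.png

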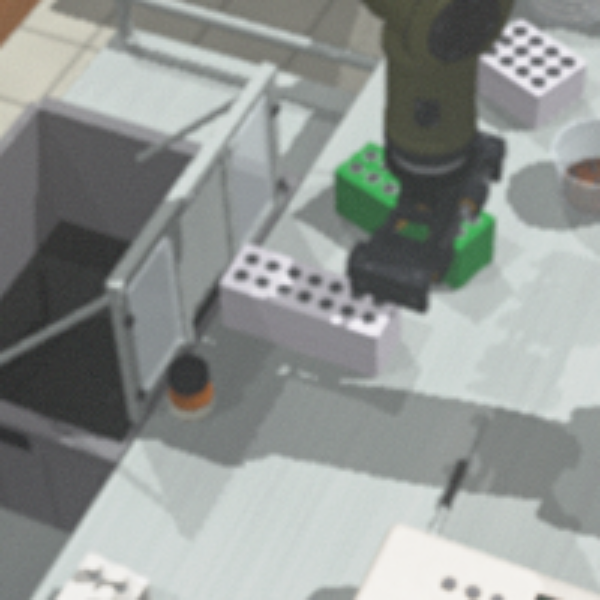

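```bash
python3 - <<'E'
from h import *
for u,v in [(318,136),(381,136),(316,280),(381,300)]: print(np.round(pt('top',160+u/3,160+v/3,.06),3))
for u,v in [(250,243),(222,285),(377,330),(397,305)]: print(np.round(pt('side',180+u/3,170+v/3,.06),3))
E
```

```text
[0.646 0.107 0.06 ]
[0.646 0.052 0.06 ]
[0.519 0.109 0.06 ]
[0.501 0.052 0.06 ]
[0.641 0.052 0.06 ]
[0.641 0.109 0.06 ]
[0.489 0.102 0.06 ]
[0.484 0.068 0.06 ]
```

Call:
arm_command(deltas=[{"dx":0,"dy":0.02,"dz":0,"wx":0,"wy":0,"wz":0},{"dx":0,"dy":0.04,"dz":0,"wx":0,"wy":0,"wz":0},{"dx":0,"dy":0.06,"dz":0,"wx":0,"wy":0,"wz":0},{"dx":0,"dy":0.075,"dz":0,"wx":0,"wy":0,"wz":0},{"dx":0,"dy":0.09,"dz":0,"wx":0,"wy":0,"wz":0}], claw=-1)

```text
clock: 6.4
tool_pos: [0.4498, 0.0824, 0.1956]
eef_rot: [-0.707, 0.003, -0.004, 0.707]
contact_force: [0.2, 0.5, 0.6]
opening: 0.026
```

```bash
python3 - <<'E'
from h import *
st()
plan([.53,.082,.195],90)
E
```

```text
t 6.4 p [0.4498 0.0824 0.1956] q [-0.24  0.89 -0.06  2.2   0.79  0.07  0.49] F [0.2 0.5 0.6] open 0.026
[[ 1.     0.001  0.01 ]
 [-0.01   0.     1.   ]
 [ 0.001 -1.     0.   ]] jaw yaw 89.43248824021747
shift/m [0.0802 0.0007 0.0004] turn/45deg [-0.    -0.013  0.001] deg [-0.  -0.6  0. ]
```

Call:
arm_command(deltas=[{"dx":0.015,"dy":0,"dz":0,"wx":0,"wy":-0.01,"wz":0},{"dx":0.03,"dy":0,"dz":0,"wx":0,"wy":-0.01,"wz":0},{"dx":0.045,"dy":0,"dz":0,"wx":0,"wy":-0.01,"wz":0},{"dx":0.06,"dy":0,"dz":0,"wx":0,"wy":-0.01,"wz":0},{"dx":0.075,"dy":0,"dz":0,"wx":0,"wy":-0.01,"wz":0}])

```text
clock: 6.9
tool_pos: [0.5194, 0.081, 0.1956]
eef_rot: [0.708, -0.005, -0.004, -0.706]
contact_force: [-14.7, 0.3, 7.0]
opening: 0.008
```

```bash
python3 - <<'E'
from h import *
st()
for n in ("top","side"):
    im=r.snapshot(n)
    cv2.imwrite(f"pics/{n}4z.png",cv2.resize(im[160:310,160:360] if n=='top' else im[170:370,180:380],None,fx=3,fy=3)[:,:,::-1])
E
```

```text
t 6.9 p [0.5194 0.081  0.1956] q [-0.07  0.92 -0.29  1.99  0.73  0.35  0.62] F [-14.7   0.3   7. ] open 0.008
[[ 1.    -0.013  0.001]
 [-0.001 -0.004  1.   ]
 [-0.013 -1.    -0.004]] jaw yaw 89.95560594761406
```

View pics/top4z.png

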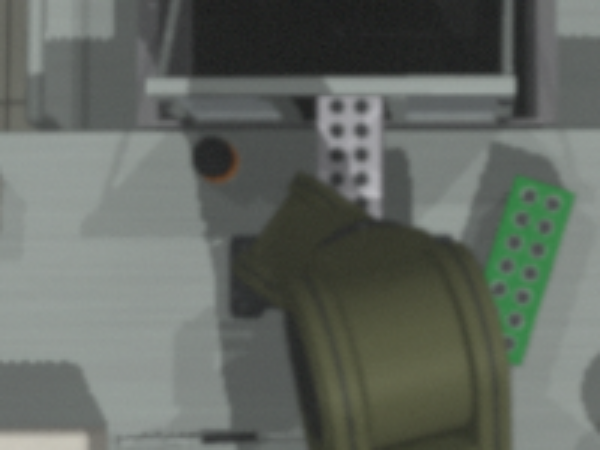

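View pics/side4z.png

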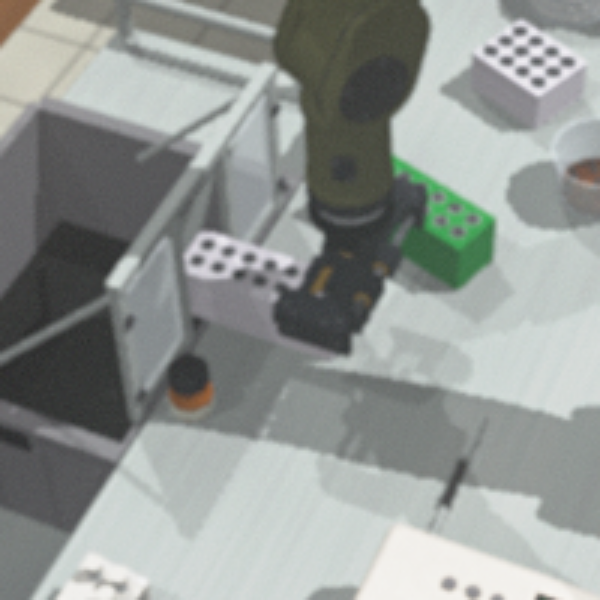

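Call:
arm_command(deltas=[{"dx":0.014,"dy":-0.002,"dz":0,"wx":0,"wy":0,"wz":0},{"dx":0.028,"dy":-0.004,"dz":0,"wx":0,"wy":0,"wz":0},{"dx":0.038,"dy":-0.006,"dz":0,"wx":0,"wy":0,"wz":0},{"dx":0.048,"dy":-0.008,"dz":0,"wx":0,"wy":0,"wz":0},{"dx":0.048,"dy":-0.008,"dz":0,"wx":0,"wy":0,"wz":0}])

```text
clock: 7.5
tool_pos: [0.5704, 0.0808, 0.2035]
eef_rot: [0.708, -0.003, -0.001, -0.706]
contact_force: [-6.0, -1.2, 2.7]
opening: 0.004
```

```bash
python3 - <<'E'
from h import *
st()
for n in ("top","side"):
    im=r.snapshot(n)
    cv2.imwrite(f"pics/{n}5z.png",cv2.resize(im[160:310,160:360] if n=='top' else im[170:370,180:380],None,fx=3,fy=3)[:,:,::-1])
E
```

```text
t 7.5 p [0.5704 0.0808 0.2035] q [-0.    0.95 -0.38  1.83  0.68  0.5   0.72] F [-6.  -1.2  2.7] open 0.004
[[ 1.    -0.007  0.003]
 [-0.003 -0.002  1.   ]
 [-0.007 -1.    -0.002]] jaw yaw 89.83506394826186
```

View pics/top5z.png

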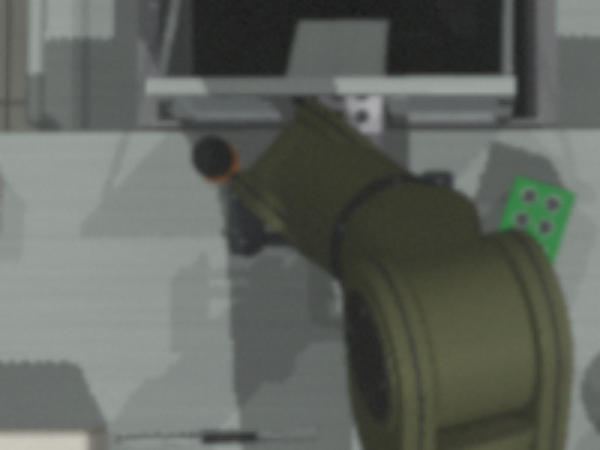

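View pics/side5z.png

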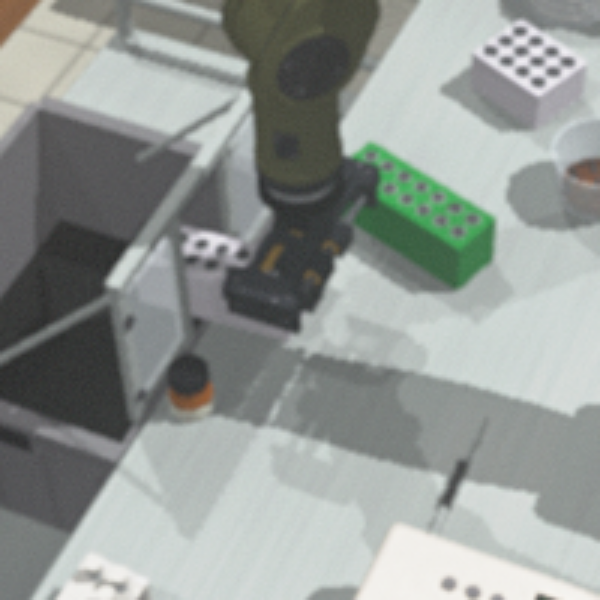

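Call:
arm_command(deltas=[{"dx":0.01,"dy":-0.001,"dz":0,"wx":0,"wy":0,"wz":0},{"dx":0.02,"dy":-0.002,"dz":0,"wx":0,"wy":0,"wz":0},{"dx":0.02,"dy":-0.002,"dz":0,"wx":0,"wy":0,"wz":0},{"dx":0.02,"dy":-0.002,"dz":0,"wx":0,"wy":0,"wz":0},{"dx":0.02,"dy":-0.002,"dz":0,"wx":0,"wy":0,"wz":0}])

```text
clock: 8.1
tool_pos: [0.5924, 0.0814, 0.2065]
eef_rot: [-0.707, 0.001, -0.001, 0.707]
contact_force: [-0.4, 0.7, -0.1]
opening: 0.003
```

```bash
python3 - <<'E'
from h import *
st()
for n in ("top","side"):
    im=r.snapshot(n)
    cv2.imwrite(f"pics/{n}6z.png",cv2.resize(im[100:250,160:360] if n=='top' else im[170:370,120:320],None,fx=3,fy=3)[:,:,::-1])
E
```

```text
t 8.1 p [0.5924 0.0814 0.2065] q [ 0.01  0.96 -0.41  1.77  0.67  0.55  0.75] F [-0.4  0.7 -0.1] open 0.003
[[ 1.     0.001  0.002]
 [-0.002  0.     1.   ]
 [ 0.001 -1.     0.   ]] jaw yaw 89.86649694108536
```

View pics/top6z.png

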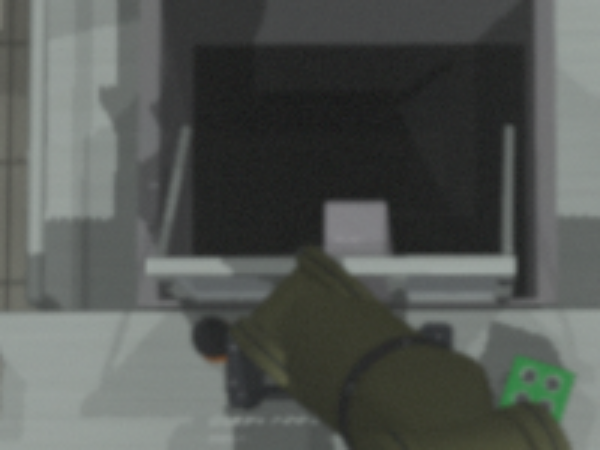

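View pics/side6z.png

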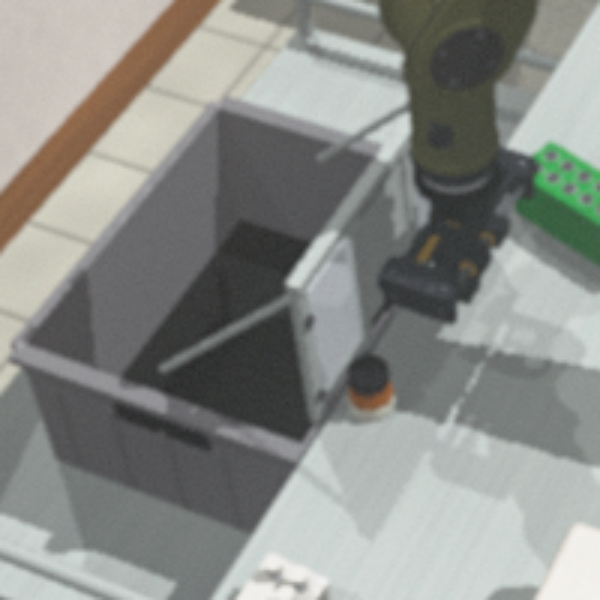

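Call:
arm_command(deltas=[{"dx":-0.02,"dy":0,"dz":0,"wx":0,"wy":0,"wz":0},{"dx":-0.06,"dy":-0.01,"dz":0,"wx":0,"wy":0,"wz":0},{"dx":-0.08,"dy":-0.05,"dz":0,"wx":0,"wy":0,"wz":0},{"dx":-0.1,"dy":-0.09,"dz":0,"wx":0,"wy":0,"wz":0},{"dx":-0.14,"dy":-0.13,"dz":0,"wx":0,"wy":0,"wz":0}])

```text
clock: 8.7
tool_pos: [0.4572, 0.0822, 0.3336]
eef_rot: [-0.707, -0.0, -0.002, 0.708]
contact_force: [0.0, 1.2, 1.3]
opening: 0.003
```

```bash
python3 - <<'E'
from h import *
st()
for n in ("top","side"):
    im=r.snapshot(n); cv2.imwrite(f"pics/{n}7.png",im[:,:,::-1])
    cv2.imwrite(f"pics/{n}7z.png",cv2.resize(im[100:250,160:360] if n=='top' else im[170:370,120:320],None,fx=3,fy=3)[:,:,::-1])
E
```

```text
t 8.7 p [0.4572 0.0822 0.3336] q [ 0.03  0.64 -0.48  2.1   0.58  0.53  0.68] F [0.  1.2 1.3] open 0.003
[[ 1.     0.003  0.003]
 [-0.003  0.001  1.   ]
 [ 0.003 -1.     0.001]] jaw yaw 89.8469226719051
```

View pics/top7z.png

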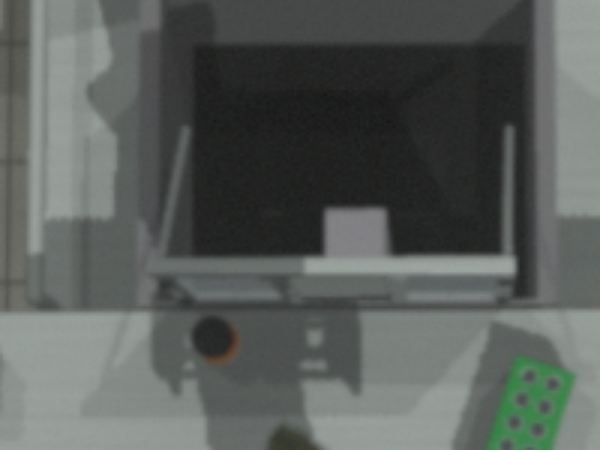

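View pics/side7z.png

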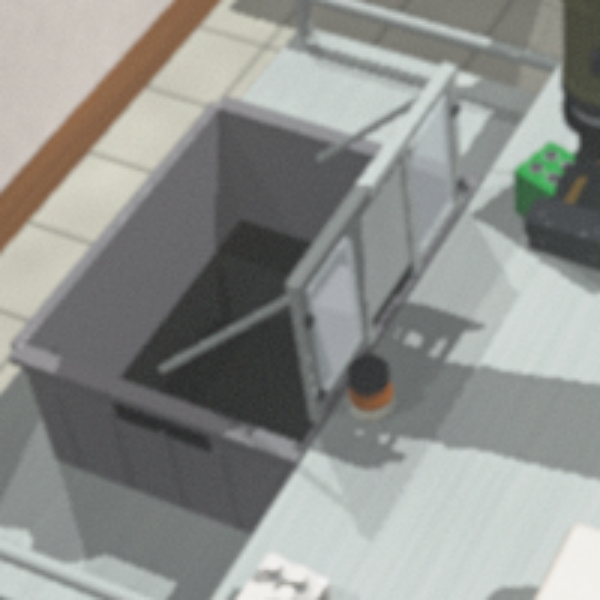

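Call:
arm_command(deltas=[{"dx":0,"dy":0,"dz":0,"wx":0,"wy":0,"wz":0},{"dx":0,"dy":0,"dz":0,"wx":0,"wy":0,"wz":0},{"dx":0,"dy":0,"dz":0,"wx":0,"wy":0,"wz":0},{"dx":0,"dy":0,"dz":0,"wx":0,"wy":0,"wz":0},{"dx":0,"dy":0,"dz":0,"wx":0,"wy":0,"wz":0}])

```text
clock: 9.3
tool_pos: [0.4569, 0.0818, 0.3313]
eef_rot: [-0.707, 0.001, -0.0, 0.707]
contact_force: [0.0, 0.3, -0.5]
opening: 0.006
```

```bash
python3 - <<'E'
from h import *
print(pt('top',160+323/3,100+208/3,-.013),pt('top',160+388/3,100+208/3,-.013))
a=cv2.imread('pics/top7.png'); im=r.snapshot('top')[:,:,::-1]; cv2.imwrite('pics/top8.png',im)
b=cv2.imread('pics/side0.png'); s=r.snapshot('side')[:,:,::-1]; cv2.imwrite('pics/side8.png',s)
d=cv2.absdiff(a,im); print('bin diff',d[150:190,260:295].mean(),d[150:190,260:295].max(), 'bg',d[120:150,260:295].mean())
# flap vs start, side
z=np.hstack([cv2.resize(x[205:300,200:290],None,fx=4,fy=4) for x in (b,s)]); cv2.imwrite('pics/flap.png',z)
z=np.hstack([cv2.resize(x[155:210,235:310],None,fx=5,fy=5) for x in (cv2.imread('pics/top0.png'),im)]); cv2.imwrite('pics/flapt.png',z)
E
```

```text
[ 0.7572789   0.10948523 -0.013     ] [ 0.75699804  0.04906142 -0.013     ]
bin diff 14.969285714285714 101 bg 2.4158730158730157
```

View pics/flap.png

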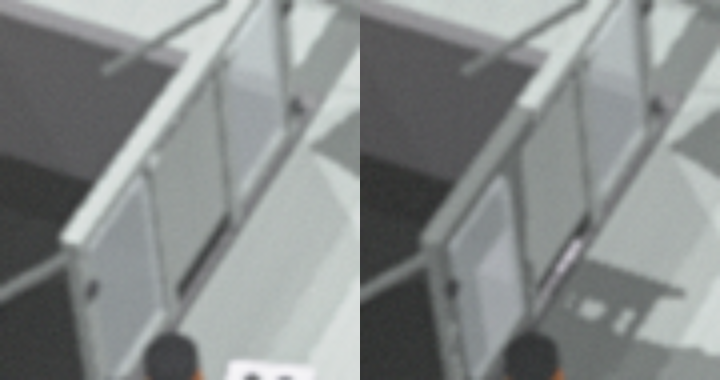

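View pics/flapt.png

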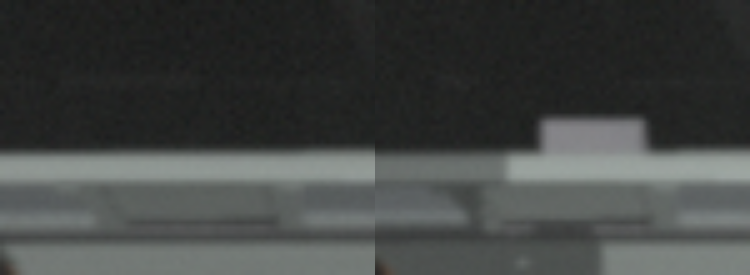

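View pics/side8.png

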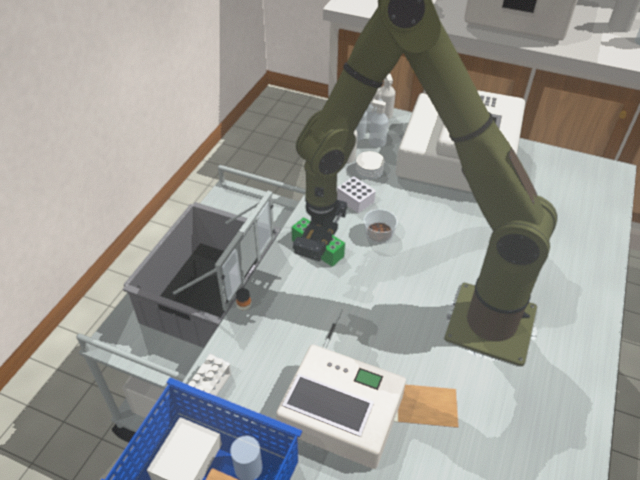

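Call:
arm_command(deltas=[{"dx":0,"dy":0,"dz":0,"wx":0,"wy":0,"wz":0},{"dx":0,"dy":0,"dz":0,"wx":0,"wy":0,"wz":0},{"dx":0,"dy":0,"dz":0,"wx":0,"wy":0,"wz":0},{"dx":0,"dy":0,"dz":0,"wx":0,"wy":0,"wz":0},{"dx":0,"dy":0,"dz":0,"wx":0,"wy":0,"wz":0}])

```text
clock: 9.9
tool_pos: [0.4566, 0.0817, 0.332]
eef_rot: [-0.707, 0.001, -0.001, 0.707]
contact_force: [-0.8, -0.7, 0.6]
opening: 0.0
```

```bash
python3 - <<'E'
from h import *
import time
a=cv2.imread('pics/top8.png'); im=r.snapshot('top')[:,:,::-1]; cv2.imwrite('pics/top9.png',im)
s=r.snapshot('side')[:,:,::-1]; cv2.imwrite('pics/side9.png',s)
d=cv2.absdiff(a,im); print('bin diff',d[150:190,260:295].mean(),d[150:190,260:295].max(), 'bg',d[120:150,260:295].mean())
z=np.vstack([cv2.resize(im[155:215,235:310],None,fx=7,fy=7)]); cv2.imwrite('pics/flapt9.png',z)
cv2.imwrite('pics/flap9.png',cv2.resize(s[205:300,200:290],None,fx=6,fy=6))
for n in ('top7','top8','top9'):
    c=cv2.imread(f'pics/{n}.png')[150:190,275].mean(1); v=150+np.argmax(c>90); print(n,v,pt('top',275,v,-.013))
E
```

```text
bin diff 1.975952380952381 11 bg 2.370793650793651
top7 170 [ 0.75529952  0.08903226 -0.013     ]
top8 179 [ 0.72992431  0.08901452 -0.013     ]
top9 179 [ 0.72992431  0.08901452 -0.013     ]
```

View pics/flapt9.png

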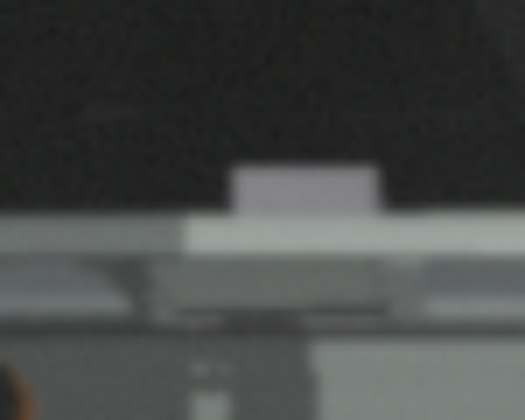

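View pics/flap9.png

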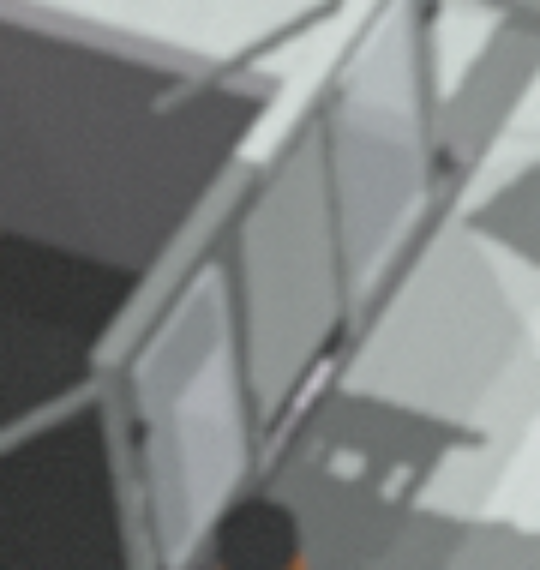

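```bash
python3 - <<'E'
from h import *
a=cv2.imread('pics/top9.png'); g=cv2.cvtColor(a,cv2.COLOR_BGR2GRAY).astype(int)
for u in (240,275,300): print(u,list(zip(range(90,122),g[90:122,u-1:u+2].mean(1).round().astype(int))))
print([ (v,np.round(pt('top',275,v,-.173)[0],3)) for v in (112,113,114,115,116)])
print('row 150',list(zip(range(205,226),g[148:152,205:226].mean(0).round().astype(int))),list(zip(range(325,348),g[148:152,325:348].mean(0).round().astype(int))))
print('cam',ray('top',320,240)[0])
cv2.imwrite('pics/bin9.png',cv2.resize(a[80:215,200:360],None,fx=5,fy=4.4,interpolation=cv2.INTER_CUBIC)[:, :800]*1)
E
```

```text
240 [(90, np.int64(94)), (91, np.int64(100)), (92, np.int64(108)), (93, np.int64(109)), (94, np.int64(111)), (95, np.int64(106)), (96, np.int64(91)), (97, np.int64(77)), (98, np.int64(72)), (99, np.int64(72)), (100, np.int64(72)), (101, np.int64(73)), (102, np.int64(72)), (103, np.int64(73)), (104, np.int64(73)), (105, np.int64(72)), (106, np.int64(72)), (107, np.int64(71)), (108, np.int64(71)), (109, np.int64(71)), (110, np.int64(71)), (111, np.int64(72)), (112, np.int64(72)), (113, np.int64(69)), (114, np.int64(57)), (115, np.int64(45)), (116, np.int64(39)), (117, np.int64(37)), (118, np.int64(39)), (119, np.int64(36)), (120, np.int64(37)), (121, np.int64(38))]
275 [(90, np.int64(101)), (91, np.int64(107)), (92, np.int64(109)), (93, np.int64(113)), (94, np.int64(118)), (95, np.int64(106)), (96, np.int64(86)), (97, np.int64(73)), (98, np.int64(71)), (99, np.int64(71)), (100, np.int64(72)), (101, np.int64(73)), (102, np.int64(71)), (103, np.int64(71)), (104, np.int64(72)), (105, np.int64(72)), (106, np.int64(72)), (107, np.int64(71)), (108, np.int64(72)), (109, np.int64(72)), (110, n
[... 1332 characters left out ...]
8, np.int64(68)), (219, np.int64(84)), (220, np.int64(96)), (221, np.int64(91)), (222, np.int64(72)), (223, np.int64(57)), (224, np.int64(42)), (225, np.int64(37))] [(325, np.int64(38)), (326, np.int64(40)), (327, np.int64(55)), (328, np.int64(84)), (329, np.int64(102)), (330, np.int64(95)), (331, np.int64(66)), (332, np.int64(44)), (333, np.int64(39)), (334, np.int64(41)), (335, np.int64(51)), (336, np.int64(59)), (337, np.int64(64)), (338, np.int64(86)), (339, np.int64(105)), (340, np.int64(111)), (341, np.int64(111)), (342, np.int64(111)), (343, np.int64(112)), (344, np.int64(115)), (345, np.int64(129)), (346, np.int64(142)), (347, np.int64(146))]
cam [ 0.44380347 -0.02594257  1.52571003]
```

View pics/bin9.png

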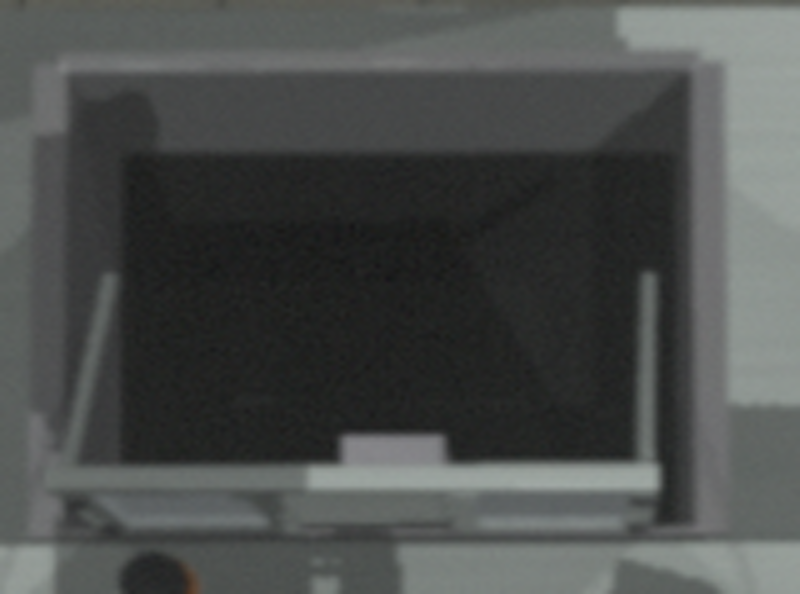

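```bash
python3 - <<'E'
from h import *
a=cv2.imread('pics/top9.png'); g=cv2.cvtColor(a,cv2.COLOR_BGR2GRAY).astype(float)
p=g[181:184].mean(0); print(list(zip(range(262,295),p[262:295].round())))
def cross(p,i0,i1):
    lo,hi=min(p[i0],p[i1]),max(p[i0],p[i1]); m=(lo+hi)/2
    for i in range(i0,i1):
        if (p[i]-m)*(p[i+1]-m)<=0: return i+(m-p[i])/(p[i+1]-p[i])
q=g[:,272:285].mean(1); print(list(zip(range(172,190),q[172:190].round())))
l,rr,v=cross(p,264,273),cross(p,283,294),cross(q,173,182)
print(l,rr,v)
for z in (-.013,0,.02,.05): A=pt('top',l,v,z);B=pt('top',rr,v,z); print(z,A.round(4),B.round(4),A[1]-B[1])
# block at step1, same method
a=cv2.imread('pics/top3.png'); g=cv2.cvtColor(a,cv2.COLOR_BGR2GRAY).astype(float)
p=g[212:215].mean(0); print(list(zip(range(258,296),p[258:296].round())))
# bench edge subpixel
g=cv2.cvtColor(cv2.imread('pics/top9.png'),cv2.COLOR_BGR2GRAY).astype(float)
for u in (180,315,345,390): print(u,list(zip(range(196,210),g[196:210,u-2:u+3].mean(1).round())))
E
```

```text
[(262, np.float64(35.0)), (263, np.float64(35.0)), (264, np.float64(35.0)), (265, np.float64(36.0)), (266, np.float64(37.0)), (267, np.float64(58.0)), (268, np.float64(97.0)), (269, np.float64(126.0)), (270, np.float64(133.0)), (271, np.float64(132.0)), (272, np.float64(133.0)), (273, np.float64(133.0)), (274, np.float64(133.0)), (275, np.float64(134.0)), (276, np.float64(134.0)), (277, np.float64(134.0)), (278, np.float64(132.0)), (279, np.float64(132.0)), (280, np.float64(132.0)), (281, np.float64(132.0)), (282, np.float64(131.0)), (283, np.float64(132.0)), (284, np.float64(131.0)), (285, np.float64(131.0)), (286, np.float64(130.0)), (287, np.float64(124.0)), (288, np.float64(105.0)), (289, np.float64(69.0)), (290, np.float64(44.0)), (291, np.float64(37.0)), (292, np.float64(35.0)), (293, np.float64(37.0)), (294, np.float64(37.0))]
[(172, np.float64(35.0)), (173, np.float64(34.0)), (174, np.float64(34.0)), (175, np.float64(35.0)), (176, np.float64(34.0)), (177, np.float64(38.0)), (178, np.float64(68.0)), (179, np.float64(112.0)), (180, np.float64(129.0)), (181, np.float64(132.0)), 
[... 2305 characters left out ...]
 np.float64(105.0)), (198, np.float64(105.0)), (199, np.float64(105.0)), (200, np.float64(103.0)), (201, np.float64(96.0)), (202, np.float64(101.0)), (203, np.float64(125.0)), (204, np.float64(143.0)), (205, np.float64(148.0)), (206, np.float64(148.0)), (207, np.float64(150.0)), (208, np.float64(152.0)), (209, np.float64(149.0))]
390 [(196, np.float64(111.0)), (197, np.float64(111.0)), (198, np.float64(112.0)), (199, np.float64(112.0)), (200, np.float64(110.0)), (201, np.float64(110.0)), (202, np.float64(116.0)), (203, np.float64(140.0)), (204, np.float64(153.0)), (205, np.float64(155.0)), (206, np.float64(155.0)), (207, np.float64(155.0)), (208, np.float64(154.0)), (209, np.float64(153.0))]
```

Call:
arm_command(deltas=[{"dx":0,"dy":-0.03,"dz":0,"wx":0,"wy":0,"wz":0},{"dx":0.01,"dy":-0.06,"dz":0,"wx":0,"wy":0,"wz":0},{"dx":0.04,"dy":-0.08,"dz":0,"wx":0,"wy":0,"wz":0},{"dx":0.08,"dy":-0.08,"dz":-0.001,"wx":0,"wy":0,"wz":0},{"dx":0.12,"dy":-0.08,"dz":-0.002,"wx":0,"wy":0,"wz":0}], claw=1, grip_force=15)

```text
clock: 10.5
tool_pos: [0.5778, 0.0793, 0.4132]
eef_rot: [-0.707, 0.0, -0.001, 0.707]
contact_force: [-0.1, -0.4, -0.2]
opening: 0.436
```

Call:
arm_command(deltas=[{"dx":0.04,"dy":0,"dz":0,"wx":0,"wy":0,"wz":0},{"dx":0.08,"dy":0,"dz":0,"wx":0,"wy":0,"wz":0},{"dx":0.12,"dy":0,"dz":0,"wx":0,"wy":0,"wz":0},{"dx":0.15,"dy":0,"dz":0,"wx":0,"wy":0,"wz":0},{"dx":0.15,"dy":0,"dz":0,"wx":0,"wy":0,"wz":0}])

```text
clock: 11.0
tool_pos: [0.729, 0.0787, 0.4104]
eef_rot: [-0.707, 0.001, -0.002, 0.707]
contact_force: [-0.4, -0.2, -0.8]
opening: 0.888
```

```bash
python3 - <<'E'
from h import *
st(); plan([.727,.080,.25],90)
for n in ("top","side"):
    im=r.snapshot(n); cv2.imwrite(f"pics/{n}10.png",im[:,:,::-1])
E
```

```text
t 11.0 p [0.729  0.0787 0.4104] q [ 0.07  0.89 -0.56  1.16  0.46  1.21  1.08] F [-0.4 -0.2 -0.8] open 0.888
[[ 1.     0.001  0.004]
 [-0.004  0.     1.   ]
 [ 0.001 -1.     0.   ]] jaw yaw 89.75893696894626
shift/m [-0.0022  0.1604  0.0012] turn/45deg [-0.001 -0.005  0.001] deg [-0.  -0.2  0.1]
```

View pics/side10.png

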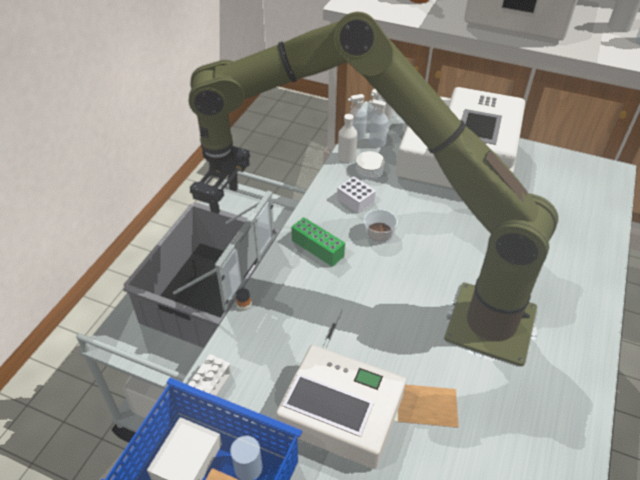

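Call:
arm_command(deltas=[{"dx":0,"dy":0.04,"dz":0,"wx":0,"wy":0,"wz":0},{"dx":0,"dy":0.08,"dz":0,"wx":0,"wy":0,"wz":0},{"dx":0,"dy":0.12,"dz":0.001,"wx":0,"wy":0,"wz":0},{"dx":0,"dy":0.16,"dz":0.001,"wx":0,"wy":0,"wz":0},{"dx":0,"dy":0.18,"dz":0.001,"wx":0,"wy":0,"wz":0}])

```text
clock: 11.6
tool_pos: [0.7242, 0.08, 0.2287]
eef_rot: [0.708, -0.002, -0.002, -0.707]
contact_force: [-0.0, -0.6, -0.0]
opening: 1.0
```

```bash
python3 - <<'E'
from h import *
st(); plan([.728,.080,.138],90)
for n in ("top","side"):
    im=r.snapshot(n)
    cv2.imwrite(f"pics/{n}11z.png",cv2.resize(im[100:250,160:360] if n=='top' else im[130:330,120:320],None,fx=3,fy=3)[:,:,::-1])
E
```

```text
t 11.6 p [0.7242 0.08   0.2287] q [ 0.05  1.08 -0.5   1.31  0.56  0.91  0.99] F [-0.  -0.6 -0. ] open 1.0
[[ 1.    -0.006  0.   ]
 [-0.    -0.001  1.   ]
 [-0.006 -1.    -0.001]] jaw yaw 89.98287322549926
shift/m [0.0044 0.0907 0.0001] turn/45deg [ 0.002 -0.    -0.008] deg [ 0.1 -0.  -0.4]
```

View pics/side11z.png

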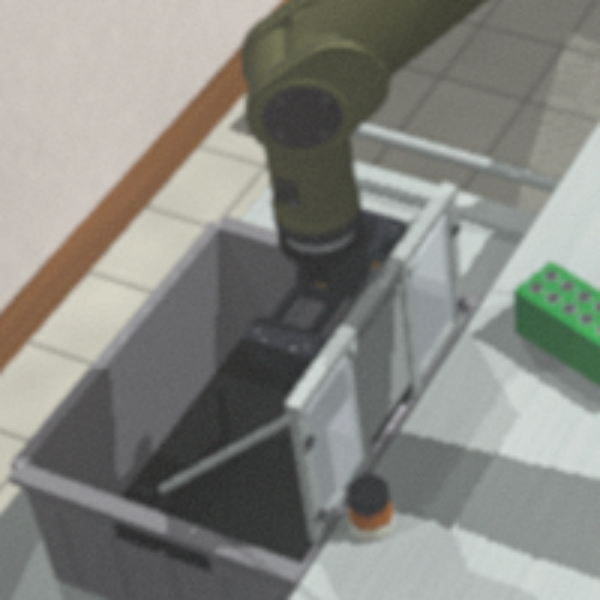

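View pics/top11z.png

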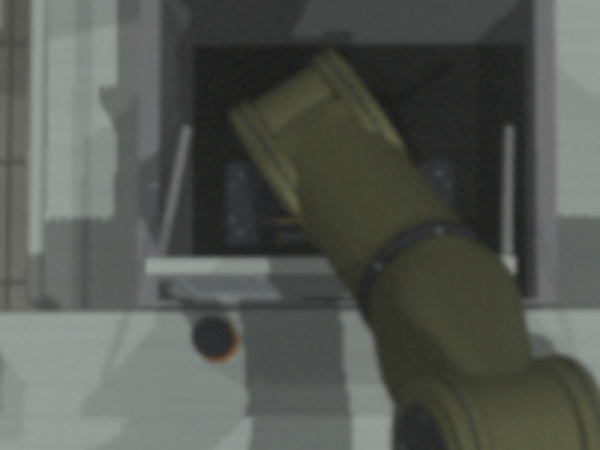

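Call:
arm_command(deltas=[{"dx":0.004,"dy":0.01,"dz":0,"wx":0,"wy":0,"wz":0},{"dx":0.004,"dy":0.03,"dz":0,"wx":0,"wy":0,"wz":0},{"dx":0.004,"dy":0.05,"dz":0,"wx":0,"wy":0,"wz":0},{"dx":0.004,"dy":0.065,"dz":0,"wx":0,"wy":0,"wz":0},{"dx":0.004,"dy":0.08,"dz":0,"wx":0,"wy":0,"wz":0}])

```text
clock: 12.2
tool_pos: [0.7303, 0.0803, 0.1502]
eef_rot: [0.707, -0.001, 0.0, -0.707]
contact_force: [-0.5, 0.5, -1.1]
opening: 1.001
```

```bash
python3 - <<'E'
from h import *
st(); plan([.728,.080,.138],90)
E
```

```text
t 12.2 p [0.7303 0.0803 0.1502] q [ 0.03  1.18 -0.46  1.29  0.61  0.81  0.97] F [-0.5  0.5 -1.1] open 1.001
[[ 1.    -0.001  0.002]
 [-0.002 -0.     1.   ]
 [-0.001 -1.    -0.   ]] jaw yaw 89.9077752867187
shift/m [-0.0023  0.0122 -0.0003] turn/45deg [ 0.    -0.002 -0.001] deg [ 0.  -0.1 -0.1]
```

Call:
arm_command(deltas=[{"dx":0,"dy":0.004,"dz":0,"wx":0,"wy":0,"wz":0},{"dx":0,"dy":0.008,"dz":0,"wx":0,"wy":0,"wz":0},{"dx":-0.001,"dy":0.012,"dz":0,"wx":0,"wy":0,"wz":0},{"dx":-0.002,"dy":0.016,"dz":0,"wx":0,"wy":0,"wz":0},{"dx":-0.002,"dy":0.016,"dz":0,"wx":0,"wy":0,"wz":0}])

```text
clock: 12.7
tool_pos: [0.7284, 0.0803, 0.1358]
eef_rot: [0.707, -0.001, 0.0, -0.707]
contact_force: [0.1, 0.0, 1.6]
opening: 1.002
```

Call:
arm_command(deltas=[{"dx":0,"dy":0,"dz":0,"wx":0,"wy":0,"wz":0},{"dx":0,"dy":0,"dz":0,"wx":0,"wy":0,"wz":0},{"dx":0,"dy":0,"dz":0,"wx":0,"wy":0,"wz":0},{"dx":0,"dy":0,"dz":0,"wx":0,"wy":0,"wz":0},{"dx":0,"dy":0,"dz":0,"wx":0,"wy":0,"wz":0}], claw=-1, grip_force=20)

```text
clock: 13.2
tool_pos: [0.7287, 0.0801, 0.1362]
eef_rot: [0.707, -0.001, 0.001, -0.707]
contact_force: [0.1, -1.0, 0.1]
opening: 0.635
```

```bash
python3 - <<'E'
from h import *
st()
im=r.snapshot('top')
cv2.imwrite(f"pics/top12z.png",cv2.resize(im[100:250,160:360],None,fx=3,fy=3)[:,:,::-1])
E
```

```text
t 13.2 p [0.7287 0.0801 0.1362] q [ 0.03  1.2  -0.45  1.29  0.62  0.79  0.96] F [ 0.1 -1.   0.1] open 0.635
[[ 1.     0.     0.002]
 [-0.002 -0.     1.   ]
 [ 0.    -1.    -0.   ]] jaw yaw 89.88267669745288
```

View pics/top12z.png

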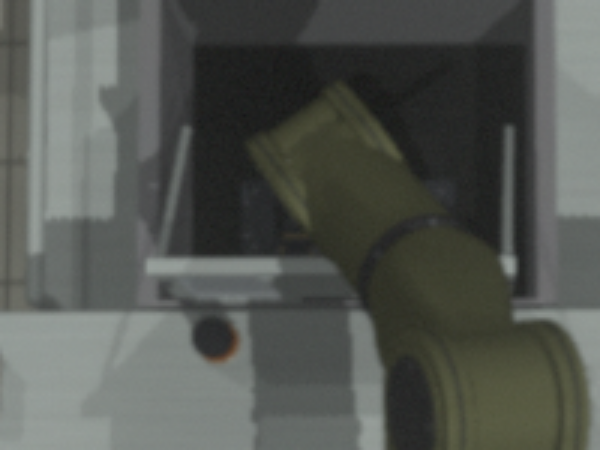

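Call:
arm_command(deltas=[{"dx":0.012,"dy":0,"dz":0,"wx":0,"wy":0,"wz":0},{"dx":0.024,"dy":0.001,"dz":0,"wx":0,"wy":0,"wz":0},{"dx":0.036,"dy":0.003,"dz":0,"wx":0,"wy":0,"wz":0},{"dx":0.048,"dy":0.005,"dz":0,"wx":0,"wy":0,"wz":0},{"dx":0.06,"dy":0.008,"dz":0,"wx":0,"wy":0,"wz":0}])

```text
clock: 13.75
tool_pos: [0.7877, 0.0803, 0.1266]
eef_rot: [0.707, -0.002, -0.001, -0.707]
contact_force: [-2.4, -0.7, -4.7]
opening: 0.632
```

```bash
python3 - <<'E'
from h import *
st()
im=r.snapshot('top')
cv2.imwrite(f"pics/top13z.png",cv2.resize(im[100:250,160:360],None,fx=3,fy=3)[:,:,::-1])
E
```

```text
t 13.75 p [0.7877 0.0803 0.1266] q [ 0.02  1.29 -0.48  1.04  0.58  0.94  1.07] F [-2.4 -0.7 -4.7] open 0.632
[[ 1.    -0.005  0.001]
 [-0.001 -0.001  1.   ]
 [-0.005 -1.    -0.001]] jaw yaw 89.93991146424493
```

View pics/top13z.png

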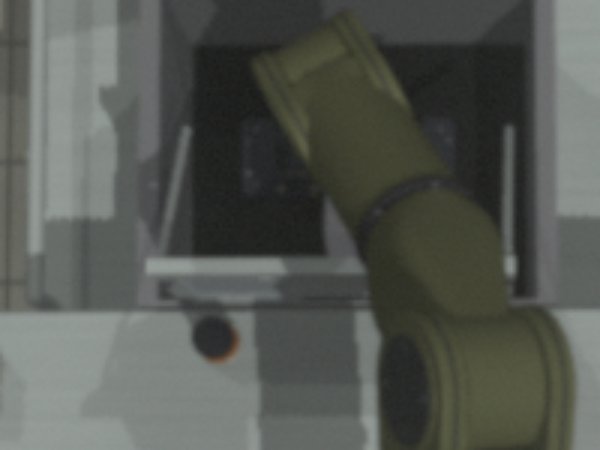

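Call:
arm_command(deltas=[{"dx":0.01,"dy":0.003,"dz":0,"wx":0,"wy":0,"wz":0},{"dx":0.02,"dy":0.006,"dz":0,"wx":0,"wy":0,"wz":0},{"dx":0.025,"dy":0.008,"dz":0,"wx":0,"wy":0,"wz":0},{"dx":0.03,"dy":0.01,"dz":0,"wx":0,"wy":0,"wz":0},{"dx":0.03,"dy":0.01,"dz":0,"wx":0,"wy":0,"wz":0}])

```text
clock: 14.3
tool_pos: [0.8176, 0.0803, 0.1159]
eef_rot: [0.707, -0.002, -0.001, -0.707]
contact_force: [-3.5, -0.1, -9.6]
opening: 0.628
```

```bash
python3 - <<'E'
from h import *
st()
E
```

```text
t 14.3 p [0.8176 0.0803 0.1159] q [ 0.    1.35 -0.49  0.88  0.57  1.02  1.13] F [-3.5 -0.1 -9.6] open 0.628
[[ 1.    -0.004  0.001]
 [-0.001 -0.001  1.   ]
 [-0.004 -1.    -0.001]] jaw yaw 89.9351915836989
```

Call:
arm_command(deltas=[{"dx":0,"dy":0,"dz":0,"wx":0,"wy":0,"wz":0},{"dx":0,"dy":0,"dz":0,"wx":0,"wy":0,"wz":0},{"dx":0,"dy":0,"dz":0,"wx":0,"wy":0,"wz":0},{"dx":0,"dy":0,"dz":0,"wx":0,"wy":0,"wz":0},{"dx":0,"dy":0,"dz":0,"wx":0,"wy":0,"wz":0}], claw=1)

```text
clock: 14.8
tool_pos: [0.8191, 0.0801, 0.1191]
eef_rot: [-0.707, 0.0, -0.001, 0.707]
contact_force: [0.1, -1.1, 0.4]
opening: 0.995
```

Call:
arm_command(deltas=[{"dx":0,"dy":-0.02,"dz":0,"wx":0,"wy":0,"wz":0},{"dx":-0.01,"dy":-0.06,"dz":0,"wx":0,"wy":0,"wz":0},{"dx":-0.02,"dy":-0.1,"dz":0,"wx":0,"wy":0,"wz":0},{"dx":-0.03,"dy":-0.15,"dz":0,"wx":0,"wy":0,"wz":0},{"dx":-0.04,"dy":-0.2,"dz":0,"wx":0,"wy":0,"wz":0}])

```text
clock: 15.3
tool_pos: [0.7784, 0.0802, 0.3195]
eef_rot: [-0.707, 0.0, -0.001, 0.707]
contact_force: [0.6, 0.5, 0.1]
opening: 0.998
```

Call:
arm_command(deltas=[{"dx":0,"dy":-0.04,"dz":0,"wx":0,"wy":0,"wz":0},{"dx":-0.02,"dy":-0.08,"dz":0,"wx":0,"wy":0,"wz":0},{"dx":-0.06,"dy":-0.1,"dz":0,"wx":0,"wy":0,"wz":0},{"dx":-0.1,"dy":-0.1,"dz":0,"wx":0,"wy":0,"wz":0},{"dx":-0.14,"dy":-0.1,"dz":0,"wx":0,"wy":0,"wz":0}])

```text
clock: 15.8
tool_pos: [0.6373, 0.0806, 0.4189]
eef_rot: [-0.707, -0.001, -0.002, 0.707]
contact_force: [0.0, 0.8, -0.8]
opening: 1.005
```

Call:
arm_command(deltas=[{"dx":-0.04,"dy":0,"dz":0,"wx":0,"wy":0,"wz":0},{"dx":-0.08,"dy":0,"dz":0,"wx":0,"wy":0,"wz":0},{"dx":-0.12,"dy":0,"dz":0,"wx":0,"wy":0,"wz":0},{"dx":-0.15,"dy":0,"dz":0,"wx":0,"wy":0,"wz":0},{"dx":-0.15,"dy":0,"dz":0,"wx":0,"wy":0,"wz":0}])

```text
clock: 16.3
tool_pos: [0.4851, 0.0809, 0.4176]
eef_rot: [0.708, 0.0, -0.001, -0.706]
contact_force: [0.1, 0.4, -0.5]
opening: 1.001
```

```bash
python3 - <<'E'
from h import *
st()
for n in ("top","side"):
    im=r.snapshot(n); cv2.imwrite(f"pics/{n}14.png",im[:,:,::-1])
E
```

```text
t 16.3 p [0.4851 0.0809 0.4176] q [ 0.14  0.55 -0.62  1.93  0.44  0.8   0.84] F [ 0.1  0.4 -0.5] open 1.001
[[ 1.    -0.001 -0.001]
 [ 0.001 -0.003  1.   ]
 [-0.001 -1.    -0.003]] jaw yaw 90.07771823959065
```

View pics/top14.png

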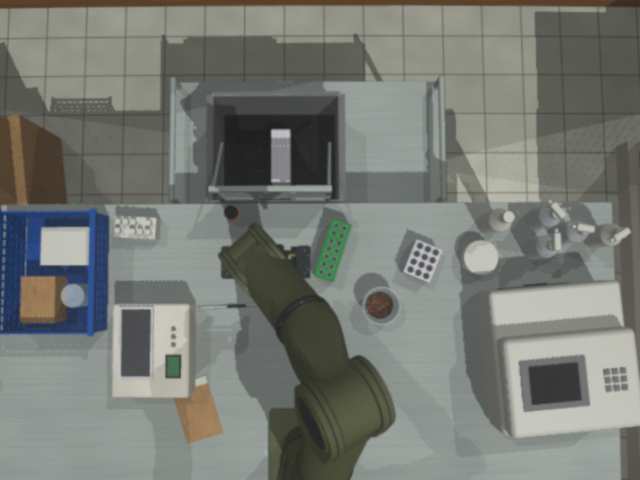

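View pics/side14.png

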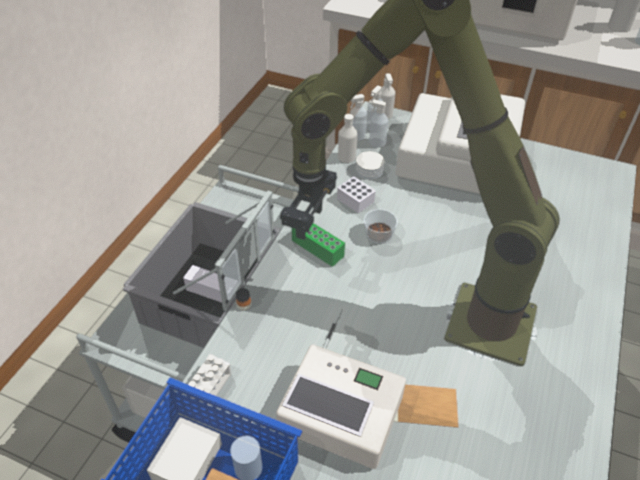

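```bash
python3 - <<'E'
from h import *
a=cv2.imread('pics/top14.png'); s0=cv2.imread('pics/side0.png')
im=r.snapshot('top')[:,:,::-1]; s=r.snapshot('side')[:,:,::-1]
d=cv2.absdiff(a,im.copy()); print('motion',d[120:190,260:295].mean(),d[120:190,260:295].max())
print(pt('top',271,129,-.113),pt('top',291,184,-.113))
cv2.imwrite('pics/flap15.png',np.hstack([cv2.resize(x[205:300,200:290],None,fx=4,fy=4) for x in (s0,s)]))
E
```

```text
motion 1.520544217687075 14
[ 0.89960544  0.10856434 -0.113     ] [ 0.73331497  0.04904851 -0.113     ]
```

View pics/flap15.png

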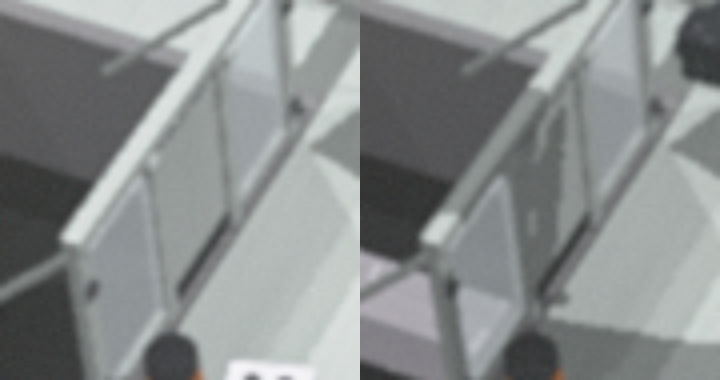

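The block is at rest, about 0.15 m past the inlet. The flap is shut, matching its starting image apart from shadow, and the gripper is clear of everything.

```bash
python3 -c "
from plant import r
print(r.finish_job())"
```

```text
the job is handed in; nothing more can be done
None
```

The long block is lying flat and at rest in the returns bin with the flap shut. I handed the job in at about 16.4 s; `finish_job` reports no verdict.

- **Squaring up:** I slid the block round the jar until it lay end-on to the flap and let go. In the pictures its centre was about 0.10 m short of the inlet and 6 mm off to the side, and it was square to the flap.
- **Pushing through:** I pushed it through the flap with the closed fingers until it tipped over the bench edge.
- **One correction:** It first came to rest standing on end against the near wall. By my measurement its underside was only 2 to 4 mm past the inlet line, with about ±3 mm of error. That was too close to the limit, so I reached over the splash screen, gripped its top end and tipped it forward until it fell flat.

**Last checks:**
- The block spans x of about 0.73 to 0.90 m, so its centre is roughly 0.15 m past the inlet. The underside's centre is more than 0.1 m below the bench.
- Two successive pictures showed no movement.
- The flap looks the same as at the start, apart from shadow.
- The other things on the bench look unmoved, judged by eye.
- The gripper is clear of everything, with contact force near zero.

One measurement disagreed slightly: block lengths measured in the bin came out a few mm over the true sizes (about 166 mm against 160), which does not affect the result.

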